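# Press the dust cap home in a cart-wheel hub with the cap seater

## Task

Take the blue-handled cap seater out of the wooden rack and with it press the yellow dust cap squarely down into the hub of the cart wheel until it clicks fully home, then stand the seater back, foot down, in the free pocket of the rack. Push with the tool only, not with the fingers, and gently: the cap dents if pushed with more than about 25 N. Leave the red-handled drift and everything else on the bench where it is.

Things in the scene. Friction and masses are not known exactly. Their poses are not given: they have to be found in the camera images.
- stand: fixed wooden base 190 x 190 x 18 mm; at each corner, 82 mm out along its x and y, a steel guide post 12 mm thick, top 63 mm above the bench. Origin: centre of its underside on the bench; z up. The cart wheel lies flat on springs over its centre, its underside 45 mm above the bench
- wheel: cart wheel lying flat, black tyre 170 mm across, white disc, 41 mm thick; steel hub stands up in its middle to 62 mm above the origin. Origin: centre of its underside; z up. It moves only straight down on damped springs: it gives way by an unknown number of mm when pressed and rises again, so the cap does not click when the tool merely reaches the height measured beforehand
- hub_face (a point): centre of the top face of the wheel's steel hub, 60 mm across, with a bore 42 mm wide and 20 mm deep that takes the cap; about 107 mm above the bench when not pressed; z up. Moves with the wheel
- cap: yellow dust cap standing loose in the hub. Flange 54 mm across, 5 mm thick; boss on top 30 mm across, 6 mm high; plug below 40 mm wide, 15 mm long. Origin: centre of flange underside; z up. Flange starts 6 to 8 mm above the hub face, home it lies on it. Balls in the bore resist: the push climbs to an unknown peak (about 10 to 18 N), then drops at the click. Dents above 25 N
- rack: fixed wooden rack 90 (x) x 200 (y) x 25 (z) mm with two round pockets 60 mm wide and 15 mm deep, centred 50 mm either side of its middle along y. Origin: centre of its underside on the bench; z up. The pocket floors are 10 mm above the bench
- seater: blue-handled cap seater 140 mm tall, about 0.28 kg. Origin: centre of its foot's lower rim; z up. Foot 52 mm across, 20 mm high; recess underneath 38 mm wide, 8 mm deep fits over the cap's boss, so the rim presses on the flange. Shank 20 mm thick; thumb collar 44 mm across from 75 to 81 mm above origin (fingertips can push down on it); above it the blue handle, 28 mm thick
- drift: red-handled drift with a flat, solid foot, otherwise of the seater's size and shape; it stands in the rack's other pocket. Not to be used or moved. Origin: centre of its foot's underside
- can: red steel can 100 mm across, 150 mm tall, origin at the centre of its underside; bystander
- mug: white mug, 80 mm across, 95 mm tall, origin at the centre of its underside; bystander
- tape: orange roll 100 mm across, 45 mm high, lying flat, origin at the centre of its underside; bystander
- bearing: steel bearing ring 52 mm across, 15 mm high, lying flat, origin at the centre of its underside; bystander
- wrench: steel wrench lying on the bench; bystander
- screwdriver: yellow-handled screwdriver lying on the bench; bystander
- carton: cardboard box 90 x 130 x 70 mm, origin at the centre of its underside; bystander
There are look-alikes about, which are no part of the job. What is shaped like the seater but green is not meant.

How it is judged:
By the outcome, as a careful person would: the job done as asked, in the order asked, and still so for the second after the job is handed in, with the robot touching nothing.
It also fails if it takes over 67 s, if anything falls off the work surface, if the arm or the gripper's body presses on something with over 40 N, if the wrist force passes 120 N, or if a joint passes its speed limit or range.

## Robot

A 6-joint arm with a two-finger parallel gripper is mounted at the origin on the work surface. World frame = base frame: x ahead of the robot, y to its left, z up, the work surface at z = 0. Lengths are in m, angles in rad, forces in N, time in s.
With the tool pointing down it reaches from about 0.375 to 0.975 m from the base axis. Payload 3.8 kg.
Tool frame: the origin (TCP) lies on the centre line of the jaws, within the pads' length; the fingertips stand 8 mm ahead of it and the grasp point (between the pads) lies 11 mm behind it; z points along the fingers, y is the direction in which the jaws open and shut (so a half turn about z gives the same grasp; the last joint's range is limited). The gripper opens to 85 mm and grips with 20 to 120 N. Pads are 22 mm wide; open, the fingers measure 114 mm over their backs; the gripper's body (76 mm by 85 mm) begins 54 mm behind the grasp point. The pads swing forward as they close: fully open they stand 13 mm farther back than shut.
Start: joints at [1.26, 0.264, 1.604, -0, 1.274, -0.037], TCP at [0.183, 0.65, 0.239] pointing down, gripper open.
Joint ranges: [-2.63, 2.63], [-0.94, 2.18], [0.31, 2.57], [-1.31, 4.45], [0, 2.66], [-2.55, 2.55]. Speed limits (rad/s): [2.57, 2.57, 3.14, 3.14, 3.14, 3.14].

## Interface

Orientations are given as a rotation vector (axis times angle).
In Python, from workcell import * gives the robot as it stands.
- The arm moves only by the tool play_rows, never from a script. Its arguments are lists of equal length, an entry for each row: "slide": the shift along the tool's x, y, z in cm, a list of three; "delta_rot": the turn, a rotation vector about the tool's x, y, z in rad, a list of three. In form: {"slide": [[x, y, z], ...], "delta_rot": [[wx, wy, wz], ...]}. A call has 1 to 12 rows; each row is the pose to reach, as a shift and turn from the pose measured when the call began, along the tool's axes at that moment; what a row does not reach only later rows make up. A row lasts 1/12 s, in which the tool goes at most 41.7 mm and 7.16 degrees, less where a joint would pass 70% of its speed; a pose out of reach is approached as far as the arm can. A call with a gripper value outside its range is refused whole. "hand" is the opening, from 0 (shut) to 1 (fully open), set as the call begins (left out, the last holds). The fingers move at their own pace and stop on an object; "force" is the grip in N (left out, the last holds). Time passes only in rows, so rows that repeat a pose let the fingers close. It gives the time, the measured TCP pose, the force and the opening at its end, in the units of the state.
- read_state(): the state, without advancing time (a new reading comes with each control period).
- read_camera(name): name is "side" or "top"; returns a dict with "image" (480x640x3 uint8, red, green, blue), "depth" (480x640 float32, m along the optical axis (not along the pixel's ray), 0 where there is no reading), "fovy" (degrees; the focal length in pixels is half the picture's height over the tangent of half this angle, whatever the lens; pixels are square), "cx", "cy" (the principal point, pixels), "world_from_camera" (4x4, takes a point from camera to world coordinates). Camera axes: x right, y up, looking along -z (the intrinsics and any distortion apply to the point x, -y, -z); pixel columns grow to the right and rows downward; lengths in m; the calibration is good to about 2 mm. A picture is of the moment at which its call begins.
- finish_job(): hands the job in, once; it reports no verdict.
Trained networks look in a picture, given as the dict that the camera call returned (one of the last four; its "shot" number tells which), for a name from the list of things; names that differ only in an ending like _2 or _b are one class to them, and where a whole thing is asked for, a point or a joint stands for the part that bears it (a point fixed in the world has none). Each returns a list of dicts, best first, with "conf" (0 to 1); they miss things now and then, are a little off and sometimes report something else, mostly with a low value. They report only what shows in the picture. A call takes as long as a camera call. They do not tell look-alikes from the thing itself.
- spot_in(target, picture): "bbox" ([centre column, centre row, width, height] in pixels, round what is visible of it).
- landmark_of(target, picture): "at" ([column, row] in pixels: a listed point, or the origin of a listed thing).
The state is a dict: "time": time; "q": joint angles; "joint_vel": joint speeds; "joint_torque": joint torques, N m; "tool_pos": TCP position; "tcp_rot": TCP orientation; "wrist_force": force on the tool from outside, world axes, zero at the start; "torque": the same for the moment, N m; "width": opening from 0.0 (shut) to 1.0 (fully open).
Only numpy, scipy, OpenCV 4.12 (cv2) and the standard library are available. Lean on these libraries where they do the work, as an engineer would, in place of code of your own. Each camera call takes 0.05 s, during which the arm holds its last target.

## Working session

There is one attempt and no reset: what is moved stays moved. The work goes in short steps, Python scripts to look and compute and a tool call to move; the robot and the scene stay as the last step left them, time stands still between calls to the robot, and variables do not carry over. Pictures are saved under pics/ and viewed, and the job is handed in when it is done.

Besides the shell and the picture viewer there is one more tool, called after "Request:" as name(argument=value, ...), one argument or row to a line, values as JSON. play_rows: Moves the arm, as the interface text tells. Its arguments: {"type":"object","properties":{"slide":{"type":"array"},"delta_rot":{"type":"array"},"hand":{"type":"number"},"force":{"type":"number"}},"required":["slide","delta_rot"]}

```bash
mkdir -p pics; ls; cat > h.py <<'E'
from workcell import *
import numpy as np, cv2
from scipy.spatial.transform import Rotation as R
def save(name,img): cv2.imwrite('pics/'+name+'.png',cv2.cvtColor(img,cv2.COLOR_RGB2BGR))
def pt(p,c,r,d=None):
    c0,r0=int(round(c)),int(round(r))
    if d is None:
        w=p['depth'][max(r0-1,0):r0+2,max(c0-1,0):c0+2]; w=w[w>0]; d=np.median(w) if len(w) else 0
    f=240/np.tan(np.radians(p['fovy'])/2)
    v=np.array([(c-p['cx'])/f*d,-(r-p['cy'])/f*d,-d,1])
    return (p['world_from_camera']@v)[:3]
def cloud(p):
    f=240/np.tan(np.radians(p['fovy'])/2)
    r,c=np.mgrid[0:480,0:640]; d=p['depth']
    v=np.stack([(c-p['cx'])/f*d,-(r-p['cy'])/f*d,-d,np.ones_like(d)],-1)
    return (v@p['world_from_camera'].T)[...,:3]
E
python3 - <<'E'
from h import *
s=read_state();print(s)
for n in ['top','side']:
    p=read_camera(n);save(n+'0',p['image']);print(n,{k:v for k,v in p.items() if k not in('image','depth')})
    for t in ['seater','drift','rack','cap','hub_face','wheel','stand','can','mug','carton']:
        print(t,[(np.round(x['at']),round(x['conf'],2)) for x in landmark_of(t,p)][:4],[(np.round(x['bbox']),round(x['conf'],2)) for x in spot_in(t,p)][:3])
    np.savez('pics/'+n+'0.npz',**{k:v for k,v in p.items()})
E
```

```text
pics
{'time': 0.0, 'q': array([ 1.26009305e+00,  2.64799980e-01,  1.60542282e+00,  8.90785459e-06,
        1.27369648e+00, -3.69095611e-02]), 'joint_vel': array([-0.00206528,  0.00134068, -0.00029789, -0.00049491, -0.00142767,
       -0.00072104]), 'joint_torque': array([-3.41077059e-03, -5.15119672e+01, -3.67304742e+01, -5.76461080e-04,
        1.32604799e-02,  3.51354359e-07]), 'tool_pos': array([0.18229008, 0.64915382, 0.2379041 ]), 'tcp_rot': array([-0.42867984, -3.11179121,  0.0035968 ]), 'wrist_force': array([ 0.83526406,  0.25890837, -0.29267849]), 'torque': array([-0.00699243, -0.05961916,  0.0077028 ]), 'width': 1.002905910367597}
top {'fovy': 55.469006868939246, 'cx': 312.6247359104132, 'cy': 236.52987434104455, 'world_from_camera': array([[ 0.01610453,  0.99686848, -0.07742018,  0.44300166],
       [-0.99934802,  0.01855019,  0.03097474,  0.03521189],
       [ 0.0323139 ,  0.07687087,  0.99651728,  1.16526829],
       [ 0.        ,  0.        ,  0.        ,  1.        ]]), 'shot': 1}
seater [(array([205., 250.]), 0.9), (array([223., 308.]), 0.72)] [(array([199., 250.,  30.
[... 1901 characters left out ...]
4)]
cap [(array([345., 304.]), 0.54)] [(array([346., 308.,  21.,  18.]), 0.6)]
hub_face [(array([348., 306.]), 0.7), (array([297., 221.]), 0.41)] [(array([350., 319.,  67.,  59.]), 0.68), (array([335., 151.,  34.,  54.]), 0.51)]
wheel [(array([346., 323.]), 0.58)] [(array([348., 320.,  72.,  65.]), 0.7)]
stand [(array([348., 330.]), 0.85), (array([296., 216.]), 0.51)] [(array([351., 328.,  92.,  89.]), 0.78)]
can [(array([335., 170.]), 0.67)] [(array([336., 151.,  31.,  54.]), 0.72)]
mug [(array([414., 395.]), 0.71), (array([347., 321.]), 0.31), (array([423., 315.]), 0.27)] [(array([419., 387.,  50.,  49.]), 0.7)]
carton [(array([279., 167.]), 0.95)] [(array([276., 160.,  33.,  43.]), 0.78)]
```

View pics/top0.png

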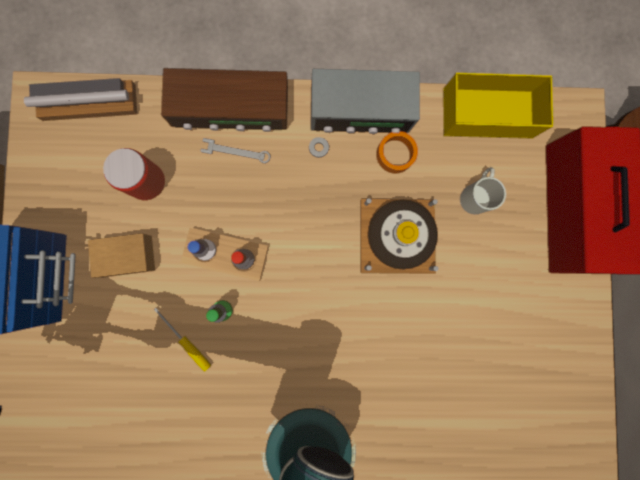

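View pics/side0.png

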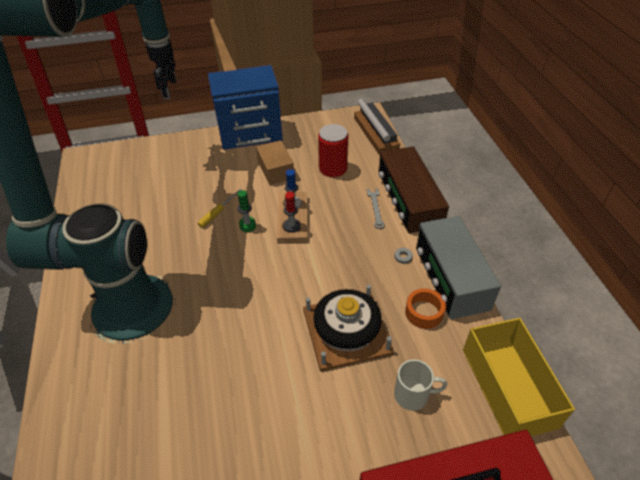

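Top view: candidates are blue handle (195,247), red (240,258) in the rack, and green (215,313) standing on the bench. The blue one in the rack is meant. I'll confirm it in a crop and measure.

```bash
python3 - <<'E'
from h import *
P={n:dict(np.load(f'pics/{n}0.npz')) for n in('top','side')}
a=cv2.resize(P['top']['image'][220:330,150:280],None,fx=3,fy=3,interpolation=cv2.INTER_CUBIC)
b=cv2.resize(P['side']['image'][160:250,230:330],None,fx=3.7,fy=3.7,interpolation=cv2.INTER_CUBIC)
hh=330;save('crop1',np.hstack([a[:hh],b[:hh]]))
for n,p in P.items():
    X=cloud(p);hsv=cv2.cvtColor(p['image'],cv2.COLOR_RGB2HSV);H,S,V=[hsv[...,i].astype(int) for i in range(3)]
    ok=p['depth']>0
    rr=lambda x0,x1,y0,y1,z0,z1: ok&(X[...,0]>x0)&(X[...,0]<x1)&(X[...,1]>y0)&(X[...,1]<y1)&(X[...,2]>z0)&(X[...,2]<z1)
    def rep(t,m):
        if m.sum(): print(n,t,m.sum(),'mean',X[m].mean(0).round(4),'min',np.percentile(X[m],3,0).round(4),'max',np.percentile(X[m],97,0).round(4))
    c0={'top':(195,247),'side':(291,175)}[n]; print(n,'blue px',pt(p,*c0))
    rep('blue',rr(.2,.7,.1,.5,.08,.2)&(H>105)&(H<130)&(S>120))
    rep('red',rr(.2,.55,.05,.4,.08,.2)&((H<8)|(H>172))&(S>150))
    rep('green',rr(.2,.7,.1,.5,.08,.2)&(H>45)&(H<85)&(S>120))
    rep('yellow',rr(.3,.7,-.3,0,.09,.15)&(H>18)&(H<35)&(S>150))
    rep('captop',rr(.3,.7,-.3,0,.118,.135)&(H>18)&(H<35)&(S>130))
    for t,q in dict(rackc=[(226,255)],bench=[(300,250),(226,290)],wheel=[(407,231),(407,225)]).items() if n=='top' else dict(rack=[(293,237)],cap=[(347,304)]).items():
        for u in q: print(n,t,pt(p,*u))
E
```

```text
top blue px [0.49380468 0.26311724 0.15070526]
top blue 87 mean [0.4947 0.2662 0.1508] min [0.4848 0.2567 0.1476] max [0.5049 0.2759 0.1536]
top red 127 mean [0.4732 0.1693 0.1491] min [0.4618 0.1582 0.1378] max [0.4847 0.1811 0.1535]
top green 120 mean [0.3449 0.2223 0.1401] min [0.3336 0.2103 0.1352] max [0.3558 0.2337 0.1436]
top yellow 392 mean [ 0.5389 -0.2164  0.1196] min [ 0.5161 -0.2389  0.1144] max [ 0.5621 -0.195   0.1257]
top captop 252 mean [ 0.5387 -0.2166  0.1215] min [ 0.5178 -0.2378  0.1182] max [ 0.5599 -0.1951  0.1263]
top rackc [0.48158761 0.21429347 0.02476427]
top bench [ 0.49846278  0.03068411 -0.00054885]
top bench [ 3.94144728e-01  2.15508784e-01 -2.01698230e-04]
top wheel [ 0.54071709 -0.21465763  0.12427987]
top wheel [ 0.55524688 -0.2160492   0.11847669]
side blue px [0.49580294 0.25227323 0.14926982]
side blue 141 mean [0.4945 0.2578 0.1298] min [0.4839 0.2495 0.0951] max [0.5062 0.2748 0.1529]
side red 157 mean [0.4729 0.1615 0.1303] min [0.4624 0.1536 0.0959] max [0.4843 0.1778 0.1535]
side green 146 mean [0.3445 0.2132 0.121 ] min [0.3339 0.2056 0.0893] max [0.3554 0.2283 0.1431]
side yellow 297 mean [ 0.5381 -0.2223  0.12  ] min [ 0.5173 -0.2429  0.1144] max [ 0.5605 -0.1973  0.1264]
side captop 211 mean [ 0.5373 -0.2214  0.1215] min [ 0.5151 -0.2435  0.1183] max [ 0.5604 -0.1986  0.1268]
side rack [0.46838578 0.12172576 0.02403889]
side cap [ 0.53674482 -0.22007035  0.12488627]
```

View pics/crop1.png

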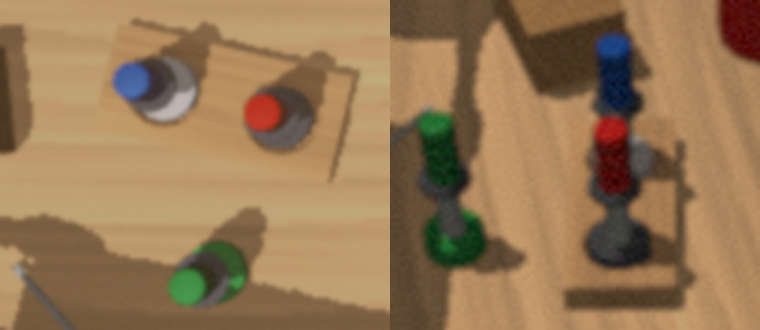

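The crop confirms it: blue handle in the rack's left pocket, red drift in the right pocket, green look-alike on the bench. Next, refined fits.

```bash
cat >> h.py <<'E'
def circ(xy,r=None,it=6):
    from scipy.optimize import least_squares
    c=xy.mean(0)
    if r is None:
        s=least_squares(lambda q:np.hypot(*(xy-q[:2]).T)-q[2],[*c,.02],loss='soft_l1',f_scale=.001).x; return s
    return least_squares(lambda q:np.hypot(*(xy-q[:2]).T)-r,c,loss='soft_l1',f_scale=.001).x
def edge(m):
    return m&~cv2.erode(m.astype(np.uint8),np.ones((3,3))).astype(bool)
E
python3 - <<'E'
from h import *
P={n:dict(np.load(f'pics/{n}0.npz')) for n in('top','side')}
s=R.from_rotvec([-0.42867984, -3.11179121,  0.0035968]).as_matrix();print(s.round(3))
for n,p in P.items():
    X=cloud(p);hsv=cv2.cvtColor(p['image'],cv2.COLOR_RGB2HSV);H,S,V=[hsv[...,i].astype(int) for i in range(3)]
    ok=p['depth']>0
    B=lambda x,y,r,z0,z1: ok&(np.hypot(X[...,0]-x,X[...,1]-y)<r)&(X[...,2]>z0)&(X[...,2]<z1)
    for t,m,z in [('blue',B(.495,.262,.04,.145,.16),.150),('red',B(.473,.167,.04,.145,.16),.150),('boss',B(.538,-.219,.05,.1225,.14),.125),('flange+boss',B(.538,-.219,.05,.1165,.14),.119)]:
        q=X[m];print(n,t,m.sum(),'meanz',q[:,2].mean().round(4),'minmaxmid',((np.percentile(q,2,0)+np.percentile(q,98,0))/2)[:2].round(4),'ext',np.ptp(q,0).round(4),'c',q[:,:2].mean(0).round(4),'fit',circ(X[edge(m)][:,:2]).round(4))
    for t,m in [('tyre',B(.538,-.219,.1,.075,.092)),('hub',B(.538,-.219,.045,.095,.11)),('collar',B(.495,.262,.04,.085,.095)),('foot',B(.495,.262,.04,.026,.034))]:
        if m.sum()>10:
            q=X[m];print(n,t,m.sum(),((np.percentile(q,1,0)+np.percentile(q,99,0))/2).round(4),'mean',q.mean(0).round(4),np.ptp(q,0).round(3))
    m=ok&(X[...,0]>.38)&(X[...,0]<.6)&(X[...,1]>.05)&(X[...,1]<.36)&(X[...,2]>.021)&(X[...,2]<.029)
    k=cv2.minAreaRect(X[m][:,:2].astype(np.float32));print(n,'rack',m.sum(),k)
    for t,bx in dict(cab=(.3,.65,.4,.8),path=(.1,.5,.25,.7)).items():
        m=ok&(X[...,0]>bx[0])&(X[...,0]<bx[1])&(X[...,1]>bx[2])&(X[...,1]<bx[3])&(X[...,2]>.06)
        if m.sum(): print(n,t,m.sum(),X[m].min(0).round(3),X[m].max(0).round(3))
E
```

```text
[[-0.963  0.27  -0.001]
 [ 0.27   0.963 -0.002]
 [ 0.    -0.002 -1.   ]]
top blue 124 meanz 0.1503 minmaxmid [0.4949 0.267 ] ext [0.0247 0.0267 0.0094] c [0.4951 0.267 ] fit [0.4952 0.267  0.0123]
top red 124 meanz 0.1501 minmaxmid [0.4734 0.1713] ext [0.0267 0.0262 0.0104] c [0.4733 0.1708] fit [0.4733 0.171  0.0124]
top boss 92 meanz 0.1245 minmaxmid [ 0.5373 -0.2163] ext [0.037  0.0306 0.0056] c [ 0.5383 -0.2162] fit [ 0.5383 -0.2161  0.0099]
top flange+boss 332 meanz 0.1205 minmaxmid [ 0.5389 -0.2163] ext [0.0513 0.0513 0.0116] c [ 0.5386 -0.2166] fit [ 0.5389 -0.2168  0.0206]
top tyre 3066 [ 0.538  -0.2158  0.0828] mean [ 0.5372 -0.2138  0.0839] [0.165 0.166 0.017]
top hub 118 [ 0.5389 -0.2147  0.103 ] mean [ 0.5353 -0.2036  0.1051] [0.06  0.059 0.015]
top collar 114 [0.4957 0.2649 0.0906] mean [0.494  0.2607 0.0914] [0.042 0.039 0.008]
top foot 257 [0.4956 0.2592 0.0298] mean [0.4936 0.2526 0.0291] [0.077 0.076 0.008]
top rack 1862 ((0.48460790514945984, 0.2198805809020996), (0.20043234527111053, 0.08998739719390869), 77.764892578125)
top cab 8453 [0.309 0.4   0.06 ] [0.65  0.6
[... 452 characters left out ...]
boss 279 meanz 0.1206 minmaxmid [ 0.5382 -0.22  ] ext [0.0523 0.055  0.0133] c [ 0.537 -0.221] fit [ 0.537  -0.2189  0.0223]
side tyre 2413 [ 0.5376 -0.2221  0.0832] mean [ 0.5349 -0.2309  0.084 ] [0.165 0.167 0.017]
side hub 154 [ 0.5378 -0.227   0.1026] mean [ 0.5331 -0.2372  0.1041] [0.06  0.05  0.015]
side collar 63 [0.4955 0.2615 0.0907] mean [0.4946 0.2581 0.091 ] [0.043 0.038 0.008]
side foot 87 [0.494  0.2623 0.0296] mean [0.5032 0.2616 0.029 ] [0.078 0.072 0.007]
side rack 747 ((0.4835279881954193, 0.21663960814476013), (0.20739027857780457, 0.08855995535850525), 77.56443786621094)
side cab 5173 [0.31 0.4  0.06] [0.65  0.778 0.229]
side path 6457 [0.1  0.25 0.06] [0.5   0.7   0.697]
```

```bash
cat >> h.py <<'E'
def go(*targets, s=None):
    s=s or read_state(); M=R.from_rotvec(s['tcp_rot']).as_matrix()
    print('t',round(s['time'],2),'pos',s['tool_pos'].round(4),'F',s['wrist_force'].round(2),'tau',s['torque'].round(2),'w',round(s['width'],3),'tilt',M[:,2].round(4),'ydir',M[:,1].round(3))
    for t in targets: print(t,'slide cm',((np.array(t)-s['tool_pos'])@M*100).round(2))
    # rotation to upright with same yaw
    z=np.array([0,0,-1.]);y=M[:,1]*[1,1,0];y/=np.linalg.norm(y);D=np.column_stack([np.cross(y,z),y,z])
    print('uprightrot',R.from_matrix(M.T@D).as_rotvec().round(4))
E
python3 - <<'E'
from h import *
go((.2,.62,.33),(.4952,.2655,.32),(.4952,.2655,.2))
E
```

```text
t 2.1 pos [0.1825 0.6498 0.2393] F [1.33 0.2  0.18] tau [-0.   -0.02  0.02] w 1.001 tilt [-0.e+00 -1.e-04 -1.e+00] ydir [ 0.27   0.963 -0.   ]
(0.2, 0.62, 0.33) slide cm [-2.49 -2.4  -9.07]
(0.4952, 0.2655, 0.32) slide cm [-40.5  -28.55  -8.07]
(0.4952, 0.2655, 0.2) slide cm [-40.5  -28.55   3.93]
uprightrot [-0.0001 -0.     -0.    ]
```

Request:
play_rows(
  slide=[
    [0,0,-4],
    [-1,-1,-8],
    [-4,-3,-9],
    [-7.5,-5.5,-9],
    [-11,-7.8,-9],
    [-14.5,-10.2,-9],
    [-18,-12.7,-9],
    [-21.5,-15.2,-9],
    [-25,-17.6,-9],
    [-28.5,-20.1,-9],
    [-32,-22.6,-9],
    [-35.5,-25,-8],
  ],
  delta_rot=[
    [0,0,0],
    [0,0,0],
    [0,0,0],
    [0,0,0],
    [0,0,0],
    [0,0,0],
    [0,0,0],
    [0,0,0],
    [0,0,0],
    [0,0,0],
    [0,0,0],
    [0,0,0],
  ],
  hand=1,
)

```text
time: 3.1
tool_pos: [0.452, 0.3195, 0.3234]
tcp_rot: [0.428, 3.109, 0.004]
wrist_force: [0.6, -0.0, 0.3]
width: 1.0
```

```bash
python3 - <<'E'
from h import *
go((.4952,.2655,.2),(.4952,.2655,.104))
E
```

```text
t 3.1 pos [0.452  0.3195 0.3234] F [ 0.62 -0.02  0.27] tau [ 0.02 -0.03  0.02] w 1.0 tilt [ 0.0035  0.0022 -1.    ] ydir [0.27  0.963 0.003]
(0.4952, 0.2655, 0.2) slide cm [-5.59 -4.07 12.34]
(0.4952, 0.2655, 0.104) slide cm [-5.56 -4.1  21.94]
uprightrot [ 0.003   0.0028 -0.    ]
```

Request:
play_rows(
  slide=[
    [-3,-2,0],
    [-5.6,-4.1,2],
    [-5.6,-4.1,6],
    [-5.6,-4.1,10],
    [-5.6,-4.1,12.4],
    [-5.6,-4.1,12.4],
    [-5.6,-4.1,12.4],
    [-5.6,-4.1,12.4],
  ],
  delta_rot=[
    [0.003,0.003,0],
    [0.003,0.003,0],
    [0.003,0.003,0],
    [0.003,0.003,0],
    [0.003,0.003,0],
    [0.003,0.003,0],
    [0.003,0.003,0],
    [0.003,0.003,0],
  ],
)

```text
time: 3.77
tool_pos: [0.4963, 0.2659, 0.2015]
tcp_rot: [0.428, 3.11, 0.003]
wrist_force: [0.6, -0.4, -0.0]
width: 1.0
```

```bash
python3 - <<'E'
from h import *
go((.4952,.2655,.104))
p=read_camera('side');save('side1',cv2.resize(p['image'][100:260,200:400],None,fx=4,fy=3.75))
p=read_camera('top');save('top1',cv2.resize(p['image'][180:330,120:320],None,fx=4,fy=4))
E
```

```text
t 3.77 pos [0.4963 0.2659 0.2015] F [ 0.6  -0.37 -0.03] tau [0.01 0.   0.01] w 1.0 tilt [ 0.0024  0.0014 -1.    ] ydir [0.27  0.963 0.002]
(0.4952, 0.2655, 0.104) slide cm [ 0.12 -0.09  9.75]
uprightrot [ 0.002  0.002 -0.   ]
```

View pics/side1.png

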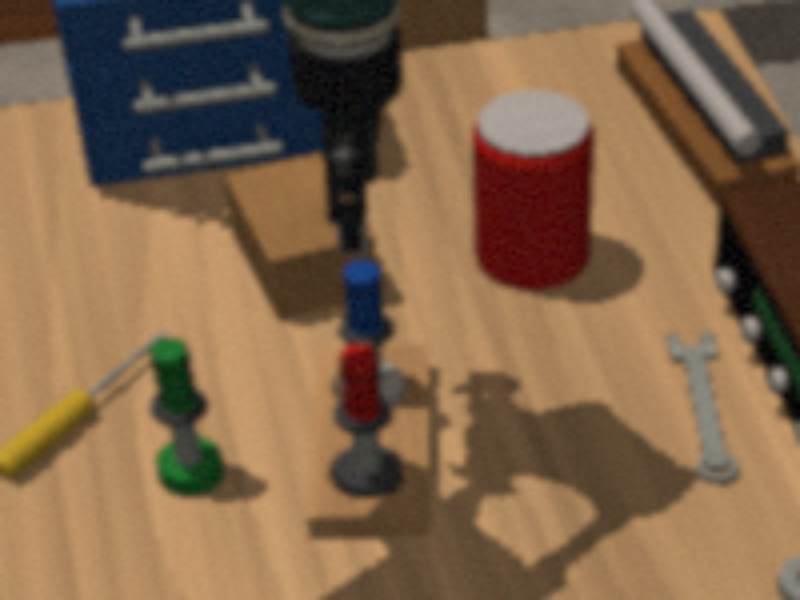

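View pics/top1.png

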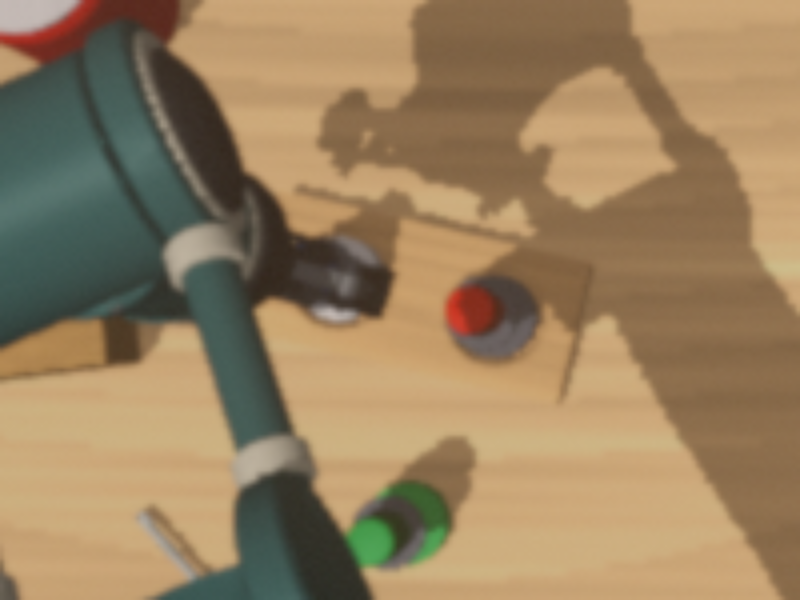

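Side crop: open fingers straddle the blue handle (at ~(362,265) in the crop); nothing in the way. Descending.

Request:
play_rows(
  slide=[
    [0.1,-0.1,3],
    [0.1,-0.1,5.5],
    [0.1,-0.1,7.5],
    [0.1,-0.1,9],
    [0.1,-0.1,9.7],
    [0.1,-0.1,9.7],
    [0.1,-0.1,9.7],
    [0.1,-0.1,9.7],
  ],
  delta_rot=[
    [0.002,0.002,0],
    [0.002,0.002,0],
    [0.002,0.002,0],
    [0.002,0.002,0],
    [0.002,0.002,0],
    [0.002,0.002,0],
    [0.002,0.002,0],
    [0.002,0.002,0],
  ],
)

```text
time: 4.53
tool_pos: [0.4977, 0.2667, 0.1078]
tcp_rot: [0.427, 3.107, 0.005]
wrist_force: [0.7, -0.2, -0.5]
width: 1.003
```

```bash
python3 - <<'E'
from h import *
go((.4952,.2655,.104))
E
```

```text
t 4.53 pos [0.4977 0.2667 0.1078] F [ 0.72 -0.21 -0.52] tau [ 0.04 -0.04 -0.01] w 1.003 tilt [ 0.0054  0.0026 -1.    ] ydir [0.27  0.963 0.004]
(0.4952, 0.2655, 0.104) slide cm [ 0.21 -0.19  0.38]
uprightrot [ 0.004   0.0045 -0.    ]
```

Request:
play_rows(
  slide=[
    [0.2,-0.2,0.4],
    [0.2,-0.2,0.4],
    [0.2,-0.2,0.4],
    [0.2,-0.2,0.4],
    [0.2,-0.2,0.4],
    [0.2,-0.2,0.4],
  ],
  delta_rot=[
    [0.004,0.0045,0],
    [0.004,0.0045,0],
    [0.004,0.0045,0],
    [0.004,0.0045,0],
    [0.004,0.0045,0],
    [0.004,0.0045,0],
  ],
)

```text
time: 5.03
tool_pos: [0.4953, 0.2653, 0.1039]
tcp_rot: [0.428, 3.112, -0.0]
wrist_force: [0.8, 0.3, -0.6]
width: 0.995
```

```bash
python3 - <<'E'
from h import *
go((.4952,.2655,.104))
E
```

```text
t 5.03 pos [0.4953 0.2653 0.1039] F [ 0.79  0.32 -0.56] tau [-0.02  0.04  0.04] w 0.995 tilt [ 1.e-04 -0.e+00 -1.e+00] ydir [ 0.27   0.963 -0.   ]
(0.4952, 0.2655, 0.104) slide cm [ 0.01  0.01 -0.01]
uprightrot [-0.      0.0001  0.    ]
```

Exact and upright. Closing the jaws gently first, then firmly.

Request:
play_rows(
  slide=[
    [0,0,0],
    [0,0,0],
    [0,0,0],
    [0,0,0],
    [0,0,0],
    [0,0,0],
    [0,0,0],
    [0,0,0],
    [0,0,0],
    [0,0,0],
  ],
  delta_rot=[
    [0,0,0],
    [0,0,0],
    [0,0,0],
    [0,0,0],
    [0,0,0],
    [0,0,0],
    [0,0,0],
    [0,0,0],
    [0,0,0],
    [0,0,0],
  ],
  hand=0,
  force=60,
)

```text
time: 5.87
tool_pos: [0.4954, 0.2656, 0.104]
tcp_rot: [0.428, 3.112, 0.001]
wrist_force: [0.3, 0.7, -0.2]
width: 0.312
```

```bash
python3 - <<'E'
from h import *
go()
E
```

```text
t 5.87 pos [0.4954 0.2656 0.104 ] F [ 0.31  0.66 -0.16] tau [ 0.38 -0.02  0.01] w 0.312 tilt [ 4.e-04  5.e-04 -1.e+00] ydir [0.27  0.963 0.001]
uprightrot [ 0.0006  0.0003 -0.    ]
```

Request:
play_rows(
  slide=[
    [0,0,-0.5],
    [0,0,-1.5],
    [0,0,-3],
    [0,0,-5],
    [0,0,-7.5],
    [0,0,-10],
    [0,0,-12.5],
    [0,0,-15],
    [0,0,-17],
    [0,0,-18],
    [0,0,-18],
  ],
  delta_rot=[
    [0,0,0],
    [0,0,0],
    [0,0,0],
    [0,0,0],
    [0,0,0],
    [0,0,0],
    [0,0,0],
    [0,0,0],
    [0,0,0],
    [0,0,0],
    [0,0,0],
  ],
  hand=0,
  force=100,
)

```text
time: 6.78
tool_pos: [0.4966, 0.2659, 0.2875]
tcp_rot: [0.427, 3.107, 0.005]
wrist_force: [0.9, -0.6, -2.4]
width: 0.308
```

```bash
python3 - <<'E'
from h import *
go((.5378,-.2185,.285),(.5378,-.2185,.23))
p=read_camera('side');save('side2',cv2.resize(p['image'][60:260,180:420],None,fx=3.3,fy=3))
E
```

```text
t 6.78 pos [0.4966 0.2659 0.2875] F [ 0.94 -0.57 -2.37] tau [ 0.04 -0.02  0.03] w 0.308 tilt [ 0.0054  0.0025 -1.    ] ydir [0.27  0.963 0.004]
(0.5378, -0.2185, 0.285) slide cm [-17.04 -45.54   0.15]
(0.5378, -0.2185, 0.23) slide cm [-17.01 -45.56   5.65]
uprightrot [ 0.0039  0.0045 -0.    ]
```

View pics/side2.png

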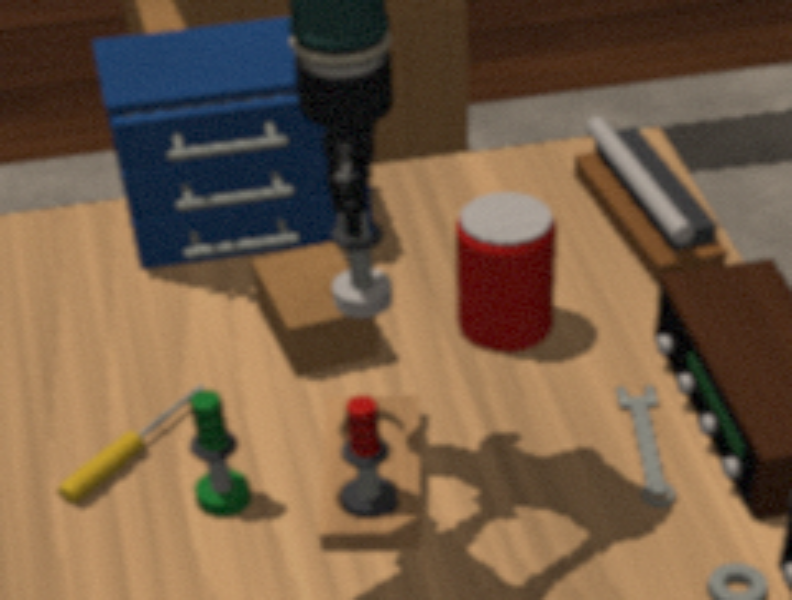

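Request:
play_rows(
  slide=[
    [-0.6,-1.6,0],
    [-1.8,-4.8,0],
    [-3,-8,0],
    [-4.2,-11.2,0],
    [-5.4,-14.4,0],
    [-6.6,-17.6,0],
    [-7.8,-20.8,0],
    [-9,-24,0],
    [-10.2,-27.2,0],
    [-11.4,-30.4,0],
    [-12.5,-33.5,0],
    [-13.5,-36.2,0],
  ],
  delta_rot=[
    [0.004,0.0045,0],
    [0.004,0.0045,0],
    [0.004,0.0045,0],
    [0.004,0.0045,0],
    [0.004,0.0045,0],
    [0.004,0.0045,0],
    [0.004,0.0045,0],
    [0.004,0.0045,0],
    [0.004,0.0045,0],
    [0.004,0.0045,0],
    [0.004,0.0045,0],
    [0.004,0.0045,0],
  ],
)

```text
time: 7.83
tool_pos: [0.5264, -0.1213, 0.282]
tcp_rot: [-0.428, -3.105, 0.003]
wrist_force: [-0.1, 0.5, -2.8]
width: 0.306
```

```bash
python3 - <<'E'
from h import *
go((.5378,-.2185,.285),(.5378,-.2185,.24))
E
```

```text
t 7.83 pos [ 0.5264 -0.1213  0.282 ] F [-0.14  0.49 -2.77] tau [-0.05 -0.05  0.04] w 0.306 tilt [-7.3e-03 -8.0e-04 -1.0e+00] ydir [ 0.27   0.963 -0.003]
(0.5378, -0.2185, 0.285) slide cm [-3.72 -9.05 -0.3 ]
(0.5378, -0.2185, 0.24) slide cm [-3.75 -9.04  4.2 ]
uprightrot [-0.0027 -0.0069 -0.    ]
```

Request:
play_rows(
  slide=[
    [-1.5,-3.5,0],
    [-2.6,-6.5,1],
    [-3.4,-8.2,2.5],
    [-3.7,-9,3.5],
    [-3.7,-9,3.7],
    [-3.7,-9,3.7],
    [-3.7,-9,3.7],
    [-3.7,-9,3.7],
    [-3.7,-9,3.7],
    [-3.7,-9,3.7],
  ],
  delta_rot=[
    [-0.003,-0.007,0],
    [-0.003,-0.007,0],
    [-0.003,-0.007,0],
    [-0.003,-0.007,0],
    [-0.003,-0.007,0],
    [-0.003,-0.007,0],
    [-0.003,-0.007,0],
    [-0.003,-0.007,0],
    [-0.003,-0.007,0],
    [-0.003,-0.007,0],
  ],
)

```text
time: 8.67
tool_pos: [0.538, -0.2172, 0.2461]
tcp_rot: [0.426, 3.111, -0.0]
wrist_force: [-0.4, -0.8, -3.0]
width: 0.307
```

```bash
python3 - <<'E'
from h import *
go((.5378,-.2185,.24))
for n in ('side','top'):
    p=read_camera(n);np.savez('pics/'+n+'3.npz',**p)
    a=p['image'][220:370,270:430] if n=='side' else p['image'][150:300,330:490]
    save(n+'3',cv2.resize(a,None,fx=4,fy=4,interpolation=cv2.INTER_CUBIC))
E
```

```text
t 8.67 pos [ 0.538  -0.2172  0.2461] F [-0.37 -0.76 -2.99] tau [-0.01  0.01  0.04] w 0.307 tilt [ 1.8e-03 -4.0e-04 -1.0e+00] ydir [0.269 0.963 0.   ]
(0.5378, -0.2185, 0.24) slide cm [-0.02 -0.13  0.61]
uprightrot [ 0.0001  0.0018 -0.    ]
```

View pics/side3.png

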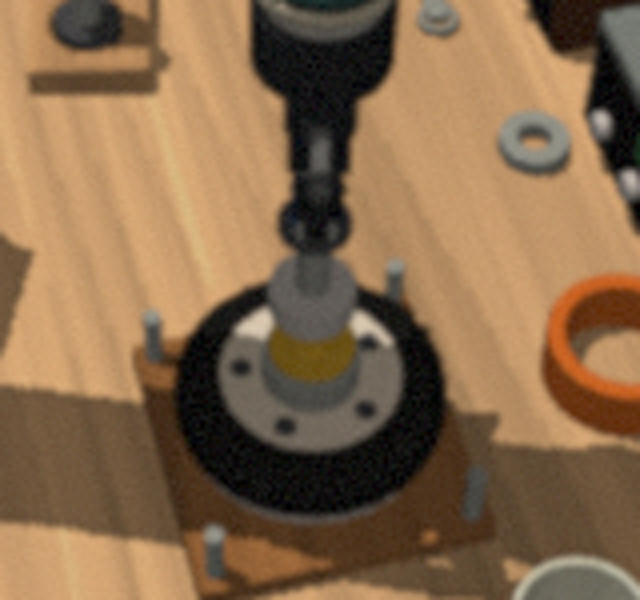

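View pics/top3.png

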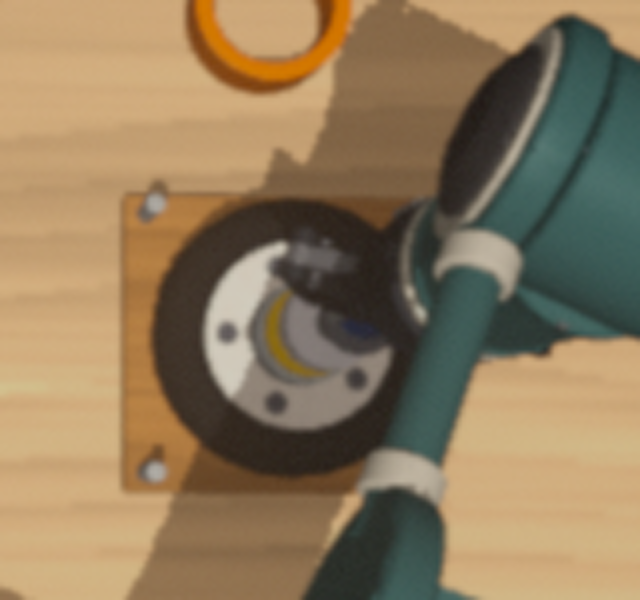

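```bash
python3 - <<'E'
from h import *
from scipy.optimize import least_squares
for n in ('side','top'):
    p=dict(np.load(f'pics/{n}3.npz'));X=cloud(p);ok=p['depth']>0
    B=lambda x,y,r,z0,z1: ok&(np.hypot(X[...,0]-x,X[...,1]-y)<r)&(X[...,2]>z0)&(X[...,2]<z1)
    m=B(.538,-.2185,.045,.155,.168); q=X[m];print(n,m.sum(),'foot side fit',circ(q[:,:2],.026).round(4),'rms',)
    m=B(.538,-.2185,.045,.155,.178); q=X[m];print(n,m.sum(),'foot mid',((q.min(0)+q.max(0))/2).round(4),np.ptp(q,0).round(4), 'ztop',np.percentile(q[:,2],97))
    p0=dict(np.load(f'pics/{n}0.npz'));X0=cloud(p0)
    hsv=cv2.cvtColor(p0['image'],cv2.COLOR_RGB2HSV);m=(p0['depth']>0)&(np.hypot(X0[...,0]-.538,X0[...,1]+.2185)<.045)&(hsv[...,0]>18)&(hsv[...,0]<35)&(hsv[...,1]>130)
    # image-space: min enclosing hull of yellow vs projected model (flange+boss)
    f=240/np.tan(np.radians(p0['fovy'])/2);Wi=np.linalg.inv(p0['world_from_camera'])
    def proj(P):
        v=(Wi@np.c_[P,np.ones(len(P))].T)[:3].T;return np.c_[p0['cx']+f*v[:,0]/-v[:,2],p0['cy']-f*v[:,1]/-v[:,2]]
    a=np.linspace(0,2*np.pi,200)
    def mask(P_list):
        M=np.zeros((480*8,640*8),np.uint8)
        for P in P_list:
            h=cv2.convexHull((proj(P)*8+4).astype(np.int32));cv2.fillConvexPoly(M,h,255)
        return cv2.resize(M,(640,480),interpolation=cv2.INTER_AREA)/255.
    def model(x,y,cyl):
        return mask([np.vstack([np.c_[x+r*np.cos(a),y+r*np.sin(a),0*a+z] for z in (z0,z1)]) for r,z0,z1 in cyl])
    best=[]
    for z in (.113,.114,.115):
      for x in np.arange(.534,.5431,.001):
        for y in np.arange(-.226,-.2119,.001):
            best.append((np.abs(model(x,y,[(.027,z,z+.005),(.015,z+.005,z+.011)])-m).sum(),x,y,z))
    best.sort();print(n,'cap sil',[tuple(np.round(b,4)) for b in best[:4]],m.sum())
E
```

```text
side 70 foot side fit [ 0.5382 -0.216 ] rms
side 309 foot mid [ 0.5373 -0.2177  0.1668] [0.051  0.0546 0.0224] ztop 0.1763352562190592
side cap sil [(np.float64(36.8157), np.float64(0.539), np.float64(-0.219), np.float64(0.113)), (np.float64(37.6157), np.float64(0.538), np.float64(-0.219), np.float64(0.113)), (np.float64(37.9059), np.float64(0.539), np.float64(-0.219), np.float64(0.114)), (np.float64(37.9137), np.float64(0.538), np.float64(-0.22), np.float64(0.114))] 318
top 31 foot side fit [ 0.5383 -0.2158] rms
top 198 foot mid [ 0.5335 -0.2103  0.1668] [0.0425 0.0418 0.0224] ztop 0.17574262042105582
top cap sil [(np.float64(36.0078), np.float64(0.539), np.float64(-0.218), np.float64(0.113)), (np.float64(36.2863), np.float64(0.539), np.float64(-0.217), np.float64(0.113)), (np.float64(36.4941), np.float64(0.539), np.float64(-0.217), np.float64(0.114)), (np.float64(37.1529), np.float64(0.539), np.float64(-0.218), np.float64(0.114))] 403
```

Cap centre is (0.5387, −0.2185) from the silhouettes in both cameras. The foot is about 2 mm off in y, within the 4 mm slack; I'll correct and lower it.

Request:
play_rows(
  slide=[
    [-0.1,-0.15,0.6],
    [-0.1,-0.15,1.5],
    [-0.1,-0.15,2.2],
    [-0.1,-0.15,2.2],
    [-0.1,-0.15,2.2],
    [-0.1,-0.15,2.2],
    [-0.1,-0.15,2.2],
  ],
  delta_rot=[
    [0,0.002,0],
    [0,0.002,0],
    [0,0.002,0],
    [0,0.002,0],
    [0,0.002,0],
    [0,0.002,0],
    [0,0.002,0],
  ],
)

```text
time: 9.35
tool_pos: [0.5386, -0.2194, 0.224]
tcp_rot: [-0.428, -3.112, -0.0]
wrist_force: [-0.7, 0.3, -2.7]
width: 0.306
```

```bash
python3 - <<'E'
from h import *
go((.5385,-.219,.2165),(.5385,-.219,.214))
E
```

```text
t 9.35 pos [ 0.5386 -0.2194  0.224 ] F [-0.66  0.29 -2.71] tau [-0.01 -0.03 -0.05] w 0.306 tilt [-1.e-04  1.e-04 -1.e+00] ydir [0.27  0.963 0.   ]
(0.5385, -0.219, 0.2165) slide cm [0.02 0.03 0.75]
(0.5385, -0.219, 0.214) slide cm [0.02 0.03 1.  ]
uprightrot [ 0.     -0.0002  0.    ]
```

Request:
play_rows(
  slide=[
    [0,0,0.2],
    [0,0,0.4],
    [0,0,0.6],
    [0,0,0.75],
    [0,0,0.75],
    [0,0,0.75],
  ],
  delta_rot=[
    [0,0,0],
    [0,0,0],
    [0,0,0],
    [0,0,0],
    [0,0,0],
    [0,0,0],
  ],
)

```text
time: 9.85
tool_pos: [0.5384, -0.2193, 0.2163]
tcp_rot: [-0.428, -3.112, -0.0]
wrist_force: [0.4, 1.0, -2.6]
width: 0.303
```

```bash
python3 - <<'E'
from h import *
go((.5385,-.219,.2135))
p=read_camera('side');np.savez('pics/side4.npz',**p)
save('side4',cv2.resize(p['image'][250:350,290:410],None,fx=6,fy=6,interpolation=cv2.INTER_CUBIC))
E
```

```text
t 9.85 pos [ 0.5384 -0.2193  0.2163] F [ 0.44  1.03 -2.57] tau [ 0.03 -0.04  0.05] w 0.303 tilt [-6.e-04  3.e-04 -1.e+00] ydir [0.27  0.963 0.   ]
(0.5385, -0.219, 0.2135) slide cm [0.   0.03 0.28]
uprightrot [ 0.0001 -0.0007  0.    ]
```

View pics/side4.png

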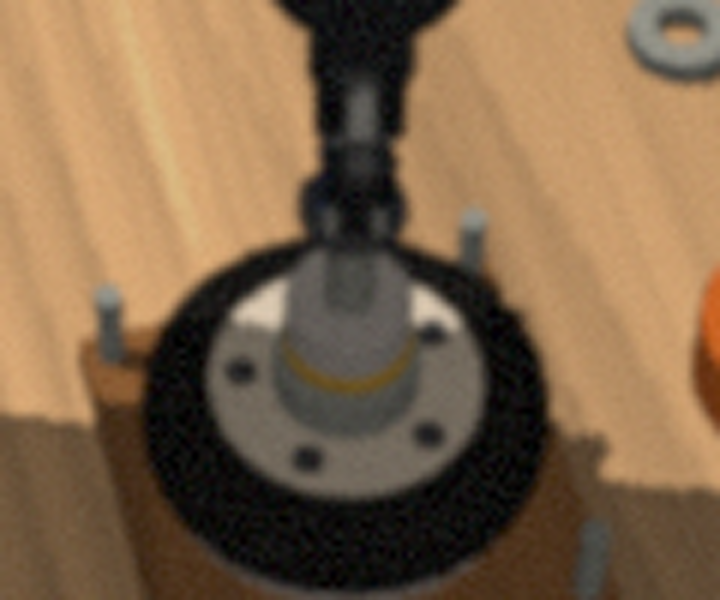

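Side crop: the foot sits centred over the cap, with an even yellow crescent below it at ~(350,385). The rim is below the boss top with no contact force, so the boss is in the recess. Pressing in small steps.

Request:
play_rows(
  slide=[
    [0,0,0.1],
    [0,0,0.2],
    [0,0,0.28],
    [0,0,0.28],
  ],
  delta_rot=[
    [0,0,0],
    [0,0,0],
    [0,0,0],
    [0,0,0],
  ],
)

```text
time: 10.23
tool_pos: [0.5384, -0.2193, 0.2134]
tcp_rot: [-0.428, -3.112, -0.0]
wrist_force: [-0.5, 0.1, -3.4]
width: 0.311
```

Request:
play_rows(
  slide=[
    [0,0,0.1],
    [0,0,0.2],
    [0,0,0.2],
  ],
  delta_rot=[
    [0,0,0],
    [0,0,0],
    [0,0,0],
  ],
)

```text
time: 10.48
tool_pos: [0.5384, -0.2193, 0.2113]
tcp_rot: [-0.427, -3.112, -0.0]
wrist_force: [0.2, -0.9, -2.6]
width: 0.304
```

Request:
play_rows(
  slide=[
    [0,0,0.1],
    [0,0,0.15],
    [0,0,0.15],
  ],
  delta_rot=[
    [0,0,0],
    [0,0,0],
    [0,0,0],
  ],
)

```text
time: 10.73
tool_pos: [0.5386, -0.2194, 0.2102]
tcp_rot: [-0.428, -3.112, -0.0]
wrist_force: [-1.2, -0.1, -0.2]
width: 0.305
```

Request:
play_rows(
  slide=[
    [0,0,0.1],
    [0,0,0.15],
    [0,0,0.15],
  ],
  delta_rot=[
    [0,0,0],
    [0,0,0],
    [0,0,0],
  ],
)

```text
time: 10.98
tool_pos: [0.5387, -0.2194, 0.2092]
tcp_rot: [0.428, 3.112, -0.0]
wrist_force: [-0.8, 0.5, 2.1]
width: 0.304
```

Request:
play_rows(
  slide=[
    [0,0,0.08],
    [0,0,0.15],
    [0,0,0.15],
  ],
  delta_rot=[
    [0,0,0],
    [0,0,0],
    [0,0,0],
  ],
)

```text
time: 11.23
tool_pos: [0.5389, -0.2194, 0.2081]
tcp_rot: [0.427, 3.112, -0.0]
wrist_force: [-1.6, 0.3, 3.1]
width: 0.305
```

Request:
play_rows(
  slide=[
    [0,0,0.08],
    [0,0,0.15],
    [0,0,0.15],
  ],
  delta_rot=[
    [0,0,0],
    [0,0,0],
    [0,0,0],
  ],
)

```text
time: 11.48
tool_pos: [0.539, -0.2195, 0.2071]
tcp_rot: [0.427, 3.111, -0.001]
wrist_force: [-2.1, 0.3, 5.3]
width: 0.304
```

```bash
python3 - <<'E'
from h import *
go((.5385,-.2193,.2061))
E
```

```text
t 11.48 pos [ 0.539  -0.2195  0.2071] F [-2.12  0.27  5.3 ] tau [0.25 0.55 0.01] w 0.304 tilt [ 1.1e-03 -5.0e-04 -1.0e+00] ydir [ 0.27   0.963 -0.   ]
(0.5385, -0.2193, 0.2061) slide cm [0.05 0.01 0.1 ]
uprightrot [-0.0002  0.0012  0.    ]
```

Request:
play_rows(
  slide=[
    [0.05,0,0.08],
    [0.05,0,0.15],
    [0.05,0,0.15],
  ],
  delta_rot=[
    [0,0.0012,0],
    [0,0.0012,0],
    [0,0.0012,0],
  ],
)

```text
time: 11.73
tool_pos: [0.5389, -0.2195, 0.2064]
tcp_rot: [0.427, 3.111, -0.001]
wrist_force: [-2.4, 0.6, 5.9]
width: 0.304
```

Request:
play_rows(
  slide=[
    [0.02,0,0.08],
    [0.02,0,0.15],
    [0.02,0,0.15],
  ],
  delta_rot=[
    [0,0.001,0],
    [0,0.001,0],
    [0,0.001,0],
  ],
)

```text
time: 11.98
tool_pos: [0.5391, -0.2195, 0.2059]
tcp_rot: [0.427, 3.111, -0.001]
wrist_force: [-2.7, 1.8, 6.7]
width: 0.307
```

Request:
play_rows(
  slide=[
    [0.03,0,0.1],
    [0.03,0,0.2],
    [0.03,0,0.2],
  ],
  delta_rot=[
    [0,0.001,0],
    [0,0.001,0],
    [0,0.001,0],
  ],
)

```text
time: 12.23
tool_pos: [0.5393, -0.2196, 0.2052]
tcp_rot: [0.427, 3.111, -0.001]
wrist_force: [-2.3, 1.1, 7.8]
width: 0.307
```

Request:
play_rows(
  slide=[
    [0.03,0,0.1],
    [0.03,0,0.2],
    [0.03,0,0.2],
  ],
  delta_rot=[
    [0,0.001,0],
    [0,0.001,0],
    [0,0.001,0],
  ],
)

```text
time: 12.48
tool_pos: [0.5394, -0.2196, 0.2046]
tcp_rot: [0.427, 3.11, -0.001]
wrist_force: [-2.7, 1.1, 8.1]
width: 0.307
```

```bash
python3 - <<'E'
from h import *
go((.5385,-.2193,.2061))
p=read_camera('side');np.savez('pics/side5.npz',**p)
save('side5',cv2.resize(p['image'][250:350,290:410],None,fx=6,fy=6,interpolation=cv2.INTER_CUBIC))
E
```

```text
t 12.48 pos [ 0.5394 -0.2196  0.2046] F [-2.74  1.09  8.09] tau [0.35 0.68 0.02] w 0.307 tilt [ 0.0018 -0.001  -1.    ] ydir [ 0.27   0.963 -0.001]
(0.5385, -0.2193, 0.2061) slide cm [ 0.1   0.01 -0.15]
uprightrot [-0.0005  0.002   0.    ]
```

View pics/side5.png

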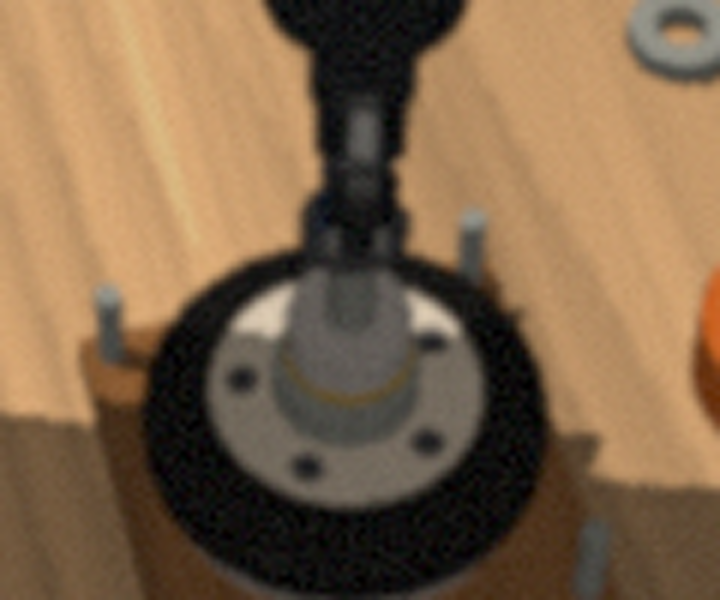

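Request:
play_rows(
  slide=[
    [0.08,0,0.1],
    [0.08,0,0.22],
    [0.08,0,0.25],
  ],
  delta_rot=[
    [0,0.003,0],
    [0,0.003,0],
    [0,0.003,0],
  ],
)

```text
time: 12.78
tool_pos: [0.5395, -0.2197, 0.2039]
tcp_rot: [0.427, 3.111, -0.001]
wrist_force: [-1.9, 1.6, 10.1]
width: 0.308
```

Request:
play_rows(
  slide=[
    [0.05,0,0.1],
    [0.05,0,0.2],
    [0.05,0,0.22],
  ],
  delta_rot=[
    [0,0.003,0],
    [0,0.003,0],
    [0,0.003,0],
  ],
)

```text
time: 13.03
tool_pos: [0.5398, -0.2197, 0.2036]
tcp_rot: [0.427, 3.112, -0.001]
wrist_force: [-3.0, 2.4, 10.4]
width: 0.303
```

```bash
python3 - <<'E'
from h import *
go((.5385,-.2193,.2061))
E
```

```text
t 13.03 pos [ 0.5398 -0.2197  0.2036] F [-2.97  2.38 10.43] tau [ 0.41  0.64 -0.03] w 0.303 tilt [ 3.e-04 -9.e-04 -1.e+00] ydir [ 0.27   0.963 -0.001]
(0.5385, -0.2193, 0.2061) slide cm [ 0.13  0.01 -0.25]
uprightrot [-0.0008  0.0006  0.    ]
```

Request:
play_rows(
  slide=[
    [0.06,0,0.15],
    [0.08,0,0.28],
    [0.08,0,0.3],
  ],
  delta_rot=[
    [0,0.001,0],
    [0,0.001,0],
    [0,0.001,0],
  ],
)

```text
time: 13.28
tool_pos: [0.5394, -0.2197, 0.2009]
tcp_rot: [0.427, 3.111, -0.002]
wrist_force: [-0.8, 1.4, 6.3]
width: 0.305
```

Request:
play_rows(
  slide=[
    [0.06,0,0.15],
    [0.08,0,0.28],
    [0.08,0,0.3],
  ],
  delta_rot=[
    [0,0.001,0],
    [0,0.001,0],
    [0,0.001,0],
  ],
)

```text
time: 13.53
tool_pos: [0.5397, -0.2197, 0.1993]
tcp_rot: [0.427, 3.11, -0.002]
wrist_force: [-2.6, 1.9, 7.6]
width: 0.305
```

Force dropped from ~13 to ~9 N with a 2.7 mm descent, probably the click. Checking by picture and by wheel height.

```bash
cat > chk.py <<'E'
from h import *
import sys
k=sys.argv[1]
go()
p=read_camera('side');np.savez(f'pics/side{k}.npz',**p)
save('side'+k,cv2.resize(p['image'][250:350,290:410],None,fx=6,fy=6,interpolation=cv2.INTER_CUBIC))
for j in ('0','3','4','5',k):
    p=dict(np.load(f'pics/side{j}.npz'));X=cloud(p);d=np.hypot(X[...,0]-.538,X[...,1]+.2185)
    m=(p['depth']>0)&(d>.038)&(d<.05)&(X[...,1]<-.225)
    m2=(p['depth']>0)&(d>.065)&(d<.08)&(X[...,1]<-.225)
    mt=(p['depth']>0)&(d<.03)&(d>.0)
    print(j,'disc z',np.median(X[m][:,2]).round(4),'tyre z',np.median(X[m2][:,2]).round(4))
E
python3 chk.py 6
```

```text
t 13.53 pos [ 0.5397 -0.2197  0.1993] F [-2.58  1.89  7.64] tau [ 0.2   0.39 -0.02] w 0.305 tilt [ 0.0024 -0.0018 -1.    ] ydir [ 0.27   0.963 -0.001]
uprightrot [-0.0011  0.0028  0.    ]
0 disc z 0.0862 tyre z 0.0797
3 disc z 0.3504 tyre z 0.5704
4 disc z 0.3782 tyre z 0.5419
5 disc z 0.3655 tyre z 0.5317
6 disc z 0.3589 tyre z 0.5264
```

View pics/side6.png

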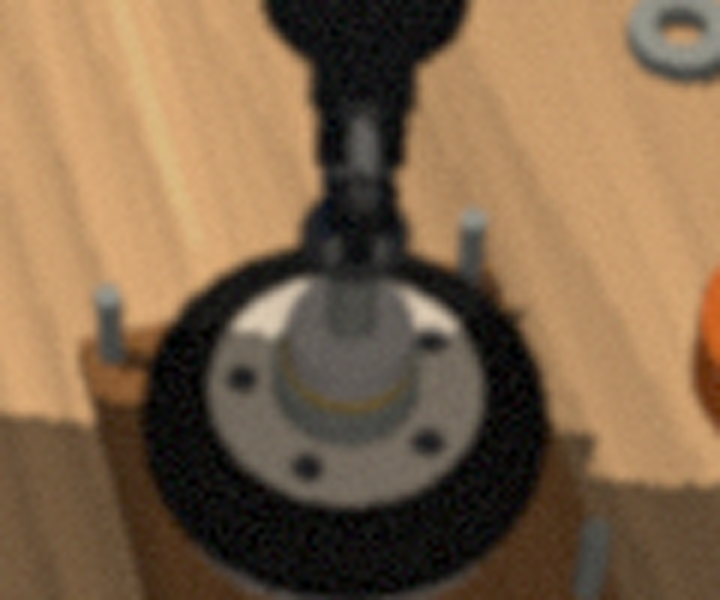

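Compared with the picture taken at equal force, the wheel is at the same height while the tool sits 5 mm lower. So the cap went in about 7 mm, which means clicked. Pressing a little further (still well below 25 N) to be sure it is bottomed.

Request:
play_rows(
  slide=[
    [0.06,0,0.12],
    [0.08,0,0.25],
    [0.08,0,0.28],
  ],
  delta_rot=[
    [-0.001,0.003,0],
    [-0.001,0.003,0],
    [-0.001,0.003,0],
  ],
)

```text
time: 13.83
tool_pos: [0.5398, -0.2198, 0.1984]
tcp_rot: [0.427, 3.11, -0.001]
wrist_force: [-2.0, 1.9, 10.3]
width: 0.305
```

Request:
play_rows(
  slide=[
    [0.06,0,0.12],
    [0.08,0,0.25],
    [0.08,0,0.28],
  ],
  delta_rot=[
    [-0.001,0.002,0],
    [-0.001,0.002,0],
    [-0.001,0.002,0],
  ],
)

```text
time: 14.08
tool_pos: [0.5399, -0.2199, 0.1977]
tcp_rot: [0.427, 3.11, -0.0]
wrist_force: [-3.1, 2.0, 12.5]
width: 0.307
```

Request:
play_rows(
  slide=[
    [0.06,0,0.12],
    [0.08,0,0.28],
    [0.08,0,0.3],
  ],
  delta_rot=[
    [-0.001,0.002,0],
    [-0.001,0.002,0],
    [-0.001,0.002,0],
  ],
)

```text
time: 14.33
tool_pos: [0.54, -0.22, 0.1971]
tcp_rot: [0.427, 3.109, 0.001]
wrist_force: [-5.5, 2.3, 13.2]
width: 0.303
```

```bash
python3 chk.py 7; python3 -c "
from h import *
go((.5388,-.2195,.203),(.5388,-.2195,.24),(.5388,-.2195,.29))"
```

```text
t 14.33 pos [ 0.54   -0.22    0.1971] F [-5.48  2.26 13.25] tau [ 0.3   0.87 -0.08] w 0.303 tilt [ 0.0033 -0.     -1.    ] ydir [0.27  0.963 0.001]
uprightrot [ 0.0009  0.0031 -0.    ]
0 disc z 0.0862 tyre z 0.0797
3 disc z 0.3504 tyre z 0.5704
4 disc z 0.3782 tyre z 0.5419
5 disc z 0.3655 tyre z 0.5317
7 disc z 0.3643 tyre z 0.5254
t 14.38 pos [ 0.54   -0.22    0.1971] F [-2.75  1.62 12.34] tau [ 0.23  0.83 -0.01] w 0.305 tilt [ 0.0033 -0.     -1.    ] ydir [0.27  0.963 0.001]
(0.5388, -0.2195, 0.203) slide cm [ 0.13  0.02 -0.59]
(0.5388, -0.2195, 0.24) slide cm [ 0.11  0.02 -4.29]
(0.5388, -0.2195, 0.29) slide cm [ 0.1   0.02 -9.29]
uprightrot [ 0.0009  0.0032 -0.    ]
```

View pics/side7.png

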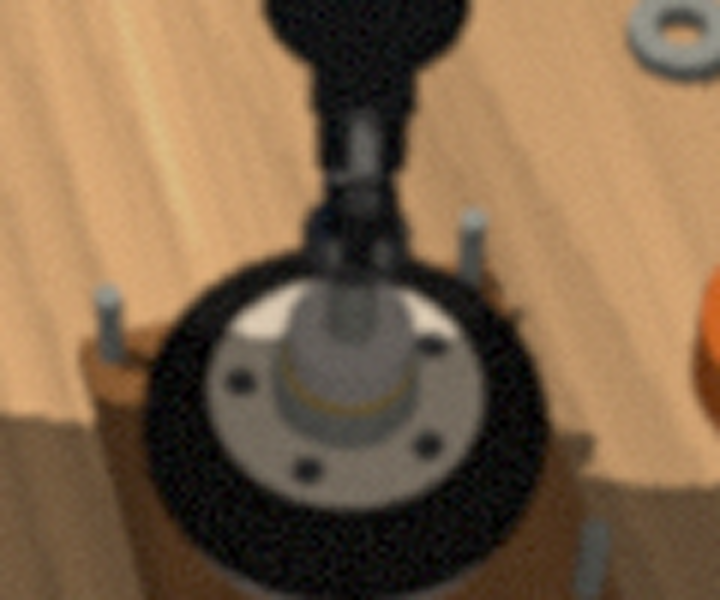

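Request:
play_rows(
  slide=[
    [0.1,0,-0.3],
    [0.1,0,-0.7],
    [0.1,0,-1.2],
    [0.1,0,-2],
    [0.1,0,-3.5],
    [0.1,0,-5.5],
    [0.1,0,-7.5],
    [0.1,0,-9],
    [0.1,0,-9.2],
    [0.1,0,-9.2],
  ],
  delta_rot=[
    [0,0.003,0],
    [0,0.003,0],
    [0,0.003,0],
    [0,0.003,0],
    [0,0.003,0],
    [0,0.003,0],
    [0,0.003,0],
    [0,0.003,0],
    [0,0.003,0],
    [0,0.003,0],
  ],
)

```text
time: 15.22
tool_pos: [0.5394, -0.22, 0.2902]
tcp_rot: [0.427, 3.11, 0.0]
wrist_force: [0.3, 0.5, -3.8]
width: 0.3
```

```bash
python3 - <<'E'
from h import *
go((.505,.22,.285),(.4954,.2656,.285))
p=read_camera('side');np.savez('pics/side8.npz',**p)
save('side8',cv2.resize(p['image'][210:350,280:420],None,fx=4.2,fy=4.2,interpolation=cv2.INTER_CUBIC))
X=cloud(p);hsv=cv2.cvtColor(p['image'],cv2.COLOR_RGB2HSV);d=np.hypot(X[...,0]-.538,X[...,1]+.2185)
m=(p['depth']>0)&(d<.035)&(hsv[...,0]>15)&(hsv[...,0]<38)&(hsv[...,1]>110)&(X[...,2]<.14)
print(m.sum(),np.percentile(X[m][:,2],[5,25,50,75,95]).round(4))
E
```

```text
t 15.22 pos [ 0.5394 -0.22    0.2902] F [ 0.33  0.55 -3.77] tau [-0.08 -0.02 -0.02] w 0.3 tilt [ 2.6e-03 -3.0e-04 -1.0e+00] ydir [0.27  0.963 0.   ]
(0.505, 0.22, 0.285) slide cm [15.17 41.45  0.5 ]
(0.4954, 0.2656, 0.285) slide cm [17.33 45.58  0.5 ]
uprightrot [ 0.0004  0.0026 -0.    ]
311 [0.1082 0.1107 0.1125 0.1154 0.1193]
```

View pics/side8.png

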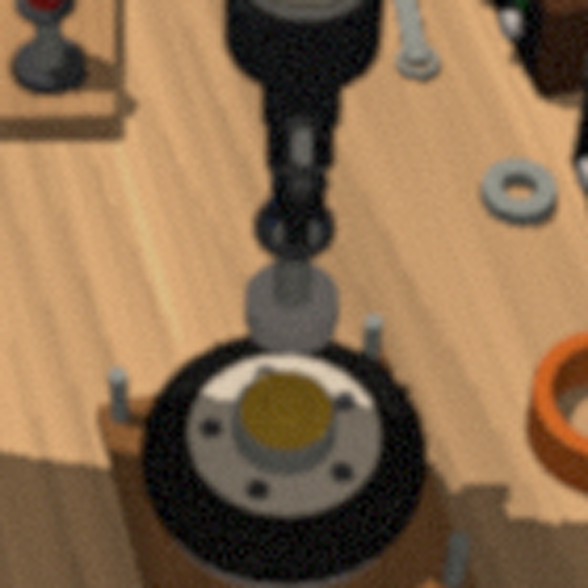

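Side crop: the yellow cap lies flat on the hub at ~(287,410), flange top at z ≈ 0.1125 (expected 0.112 when home). Carrying the seater back.

Request:
play_rows(
  slide=[
    [0.6,1.6,0],
    [1.8,4.8,0],
    [3,8,0.3],
    [4.2,11.2,0.3],
    [5.4,14.4,0.3],
    [6.7,17.6,0.3],
    [7.9,20.8,0.3],
    [9.1,24,0.3],
    [10.3,27.2,0.3],
    [11.6,30.4,0.3],
    [12.8,33.6,0.3],
    [14,36.8,0.3],
  ],
  delta_rot=[
    [0,0.0026,0],
    [0,0.0026,0],
    [0,0.0026,0],
    [0,0.0026,0],
    [0,0.0026,0],
    [0,0.0026,0],
    [0,0.0026,0],
    [0,0.0026,0],
    [0,0.0026,0],
    [0,0.0026,0],
    [0,0.0026,0],
    [0,0.0026,0],
  ],
)

```text
time: 16.27
tool_pos: [0.5014, 0.1737, 0.2837]
tcp_rot: [-0.427, -3.107, 0.0]
wrist_force: [1.4, 0.2, -2.2]
width: 0.302
```

```bash
python3 - <<'E'
from h import *
go((.4951,.266,.285),(.4951,.266,.14))
E
```

```text
t 16.27 pos [0.5014 0.1737 0.2837] F [ 1.41  0.19 -2.22] tau [-0.06 -0.05  0.03] w 0.302 tilt [-5.6e-03  6.0e-04 -1.0e+00] ydir [ 0.27   0.963 -0.001]
(0.4951, 0.266, 0.285) slide cm [ 3.09  8.72 -0.12]
(0.4951, 0.266, 0.14) slide cm [ 3.01  8.73 14.38]
uprightrot [-0.001  -0.0055 -0.    ]
```

Request:
play_rows(
  slide=[
    [1.2,3.2,0],
    [2.3,6.3,0],
    [3.1,8.7,0],
    [3.1,8.7,0],
    [3.1,8.7,3],
    [3.1,8.7,6],
    [3.1,8.7,9],
    [3.1,8.7,11.5],
    [3.1,8.7,12],
    [3.1,8.7,12],
    [3.1,8.7,12],
    [3.1,8.7,12],
  ],
  delta_rot=[
    [0,-0.0055,0],
    [0,-0.0055,0],
    [0,-0.0055,0],
    [0,-0.0055,0],
    [0,-0.0055,0],
    [0,-0.0055,0],
    [0,-0.0055,0],
    [0,-0.0055,0],
    [0,-0.0055,0],
    [0,-0.0055,0],
    [0,-0.0055,0],
    [0,-0.0055,0],
  ],
)

```text
time: 17.27
tool_pos: [0.4957, 0.2663, 0.1657]
tcp_rot: [0.427, 3.11, 0.001]
wrist_force: [1.2, -0.0, -2.2]
width: 0.301
```

```bash
python3 - <<'E'
from h import *
go((.4951,.266,.123),(.4951,.266,.105))
for n in ('side','top'):
    p=read_camera(n);np.savez('pics/'+n+'9.npz',**p)
    a=p['image'][130:250,240:360] if n=='side' else p['image'][190:310,140:300]
    save(n+'9',cv2.resize(a,None,fx=4.5,fy=4.5,interpolation=cv2.INTER_CUBIC))
E
```

```text
t 17.27 pos [0.4957 0.2663 0.1657] F [ 1.17 -0.02 -2.16] tau [-0.07 -0.04  0.03] w 0.301 tilt [ 2.5e-03  4.0e-04 -1.0e+00] ydir [0.27  0.963 0.001]
(0.4951, 0.266, 0.123) slide cm [ 0.06 -0.05  4.27]
(0.4951, 0.266, 0.105) slide cm [ 0.07 -0.06  6.07]
uprightrot [ 0.001   0.0024 -0.    ]
```

View pics/side9.png

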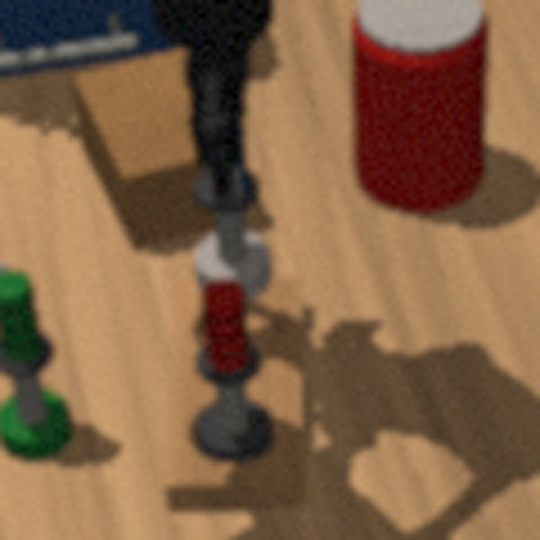

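View pics/top9.png

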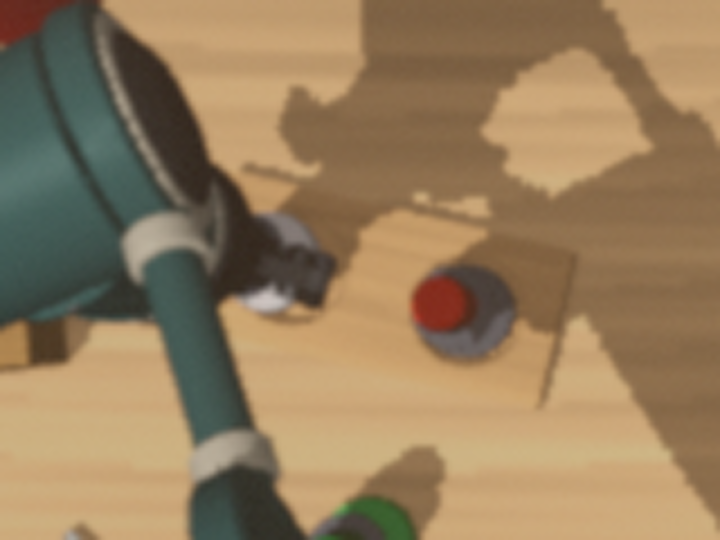

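Request:
play_rows(
  slide=[
    [0.06,-0.05,1.2],
    [0.06,-0.05,2.6],
    [0.06,-0.05,3.8],
    [0.06,-0.05,4.2],
    [0.06,-0.05,4.2],
    [0.06,-0.05,4.2],
    [0.06,-0.05,4.2],
  ],
  delta_rot=[
    [0.001,0.0024,0],
    [0.001,0.0024,0],
    [0.001,0.0024,0],
    [0.001,0.0024,0],
    [0.001,0.0024,0],
    [0.001,0.0024,0],
    [0.001,0.0024,0],
  ],
)

```text
time: 17.95
tool_pos: [0.4958, 0.2665, 0.1248]
tcp_rot: [0.427, 3.111, 0.002]
wrist_force: [0.9, -0.7, -2.7]
width: 0.305
```

```bash
python3 - <<'E'
from h import *
go((.4951,.266,.113),(.4951,.266,.105))
E
```

```text
t 17.95 pos [0.4958 0.2665 0.1248] F [ 0.85 -0.67 -2.67] tau [ 0.05 -0.02  0.01] w 0.305 tilt [ 0.0018  0.001  -1.    ] ydir [0.27  0.963 0.001]
(0.4951, 0.266, 0.113) slide cm [ 0.06 -0.07  1.18]
(0.4951, 0.266, 0.105) slide cm [ 0.06 -0.07  1.98]
uprightrot [ 0.0014  0.0015 -0.    ]
```

Request:
play_rows(
  slide=[
    [0.06,-0.07,0.2],
    [0.06,-0.07,0.6],
    [0.06,-0.07,1],
    [0.06,-0.07,1.2],
    [0.06,-0.07,1.2],
  ],
  delta_rot=[
    [0.001,0.0015,0],
    [0.001,0.0015,0],
    [0.001,0.0015,0],
    [0.001,0.0015,0],
    [0.001,0.0015,0],
  ],
)

```text
time: 18.37
tool_pos: [0.4944, 0.2657, 0.1119]
tcp_rot: [-0.427, -3.111, 0.001]
wrist_force: [0.5, -0.2, -3.8]
width: 0.308
```

```bash
python3 - <<'E'
from h import *
go((.4951,.266,.106))
E
```

```text
t 18.37 pos [0.4944 0.2657 0.1119] F [ 0.46 -0.23 -3.82] tau [-0.03 -0.03  0.04] w 0.308 tilt [-1.4e-03 -3.0e-04 -1.0e+00] ydir [ 0.27   0.963 -0.001]
(0.4951, 0.266, 0.106) slide cm [-0.06  0.05  0.59]
uprightrot [-0.0006 -0.0013 -0.    ]
```

In the pocket, no contact. Lowering to the floor in small steps.

Request:
play_rows(
  slide=[
    [-0.04,0.03,0.2],
    [-0.04,0.03,0.4],
    [-0.04,0.03,0.6],
    [-0.04,0.03,0.6],
  ],
  delta_rot=[
    [0,-0.001,0],
    [0,-0.001,0],
    [0,-0.001,0],
    [0,-0.001,0],
  ],
)

```text
time: 18.7
tool_pos: [0.4946, 0.2657, 0.1053]
tcp_rot: [-0.427, -3.111, 0.002]
wrist_force: [-0.2, -0.5, -3.2]
width: 0.303
```

Request:
play_rows(
  slide=[
    [0,0,0.1],
    [0,0,0.15],
    [0,0,0.15],
  ],
  delta_rot=[
    [0,0,0],
    [0,0,0],
    [0,0,0],
  ],
)

```text
time: 18.95
tool_pos: [0.4947, 0.2657, 0.1041]
tcp_rot: [-0.427, -3.112, 0.002]
wrist_force: [0.5, -0.2, -2.0]
width: 0.304
```

Request:
play_rows(
  slide=[
    [0,0,0.05],
    [0,0,0.1],
    [0,0,0.1],
  ],
  delta_rot=[
    [0,0,0],
    [0,0,0],
    [0,0,0],
  ],
)

```text
time: 19.2
tool_pos: [0.4949, 0.2659, 0.104]
tcp_rot: [-0.427, -3.112, 0.001]
wrist_force: [-1.5, -2.1, 4.8]
width: 0.305
```

Request:
play_rows(
  slide=[
    [0,0,0],
    [0,0,0],
    [0,0,0],
    [0,0,0],
    [0,0,0],
    [0,0,0],
    [0,0,0],
    [0,0,0],
    [0,0,0],
  ],
  delta_rot=[
    [0,0,0],
    [0,0,0],
    [0,0,0],
    [0,0,0],
    [0,0,0],
    [0,0,0],
    [0,0,0],
    [0,0,0],
    [0,0,0],
  ],
  hand=0.9,
  force=40,
)

```text
time: 19.95
tool_pos: [0.4949, 0.2659, 0.104]
tcp_rot: [-0.427, -3.112, 0.001]
wrist_force: [-0.6, -0.3, -0.6]
width: 0.898
```

```bash
python3 -c "
from h import *
go()"
```

```text
t 19.95 pos [0.4949 0.2659 0.104 ] F [-0.55 -0.3  -0.61] tau [0.03 0.02 0.11] w 0.898 tilt [-5.e-04 -7.e-04 -1.e+00] ydir [ 0.27   0.963 -0.001]
uprightrot [-0.0009 -0.0003 -0.    ]
```

Request:
play_rows(
  slide=[
    [0,0,-1],
    [0,0,-3],
    [0,0,-6],
    [0,0,-9],
    [0,0,-12],
    [0,0,-15],
    [0,0,-18],
    [1,-3,-20],
    [2,-6.5,-20],
    [3,-10,-20],
    [4,-13.5,-20],
    [4.5,-17,-20],
  ],
  delta_rot=[
    [0,0,0],
    [0,0,0],
    [0,0,0],
    [0,0,0],
    [0,0,0],
    [0,0,0],
    [0,0,0],
    [0,0,0],
    [0,0,0],
    [0,0,0],
    [0,0,0],
    [0,0,0],
  ],
)

```text
time: 20.95
tool_pos: [0.4043, 0.1136, 0.3051]
tcp_rot: [0.425, 3.112, -0.001]
wrist_force: [0.8, -0.6, 0.7]
width: 0.905
```

```bash
python3 - <<'E'
from h import *
go()
for n in ('side','top'):
    p=read_camera(n);np.savez('pics/'+n+'10.npz',**p);save(n+'10',p['image'])
    X=cloud(p);hsv=cv2.cvtColor(p['image'],cv2.COLOR_RGB2HSV);ok=p['depth']>0
    B=lambda x,y,r,z0,z1: ok&(np.hypot(X[...,0]-x,X[...,1]-y)<r)&(X[...,2]>z0)&(X[...,2]<z1)
    for t,m in [('blue',B(.495,.262,.04,.145,.16)),('red',B(.473,.167,.04,.145,.16)),('cap',B(.538,-.2185,.03,.1,.14)&(hsv[...,0]>15)&(hsv[...,0]<38)&(hsv[...,1]>110))]:
        if m.sum()>5:
            q=X[m];print(n,t,m.sum(),q.mean(0).round(4))
            if t=='cap':
                d=np.hypot(q[:,0]-.5385,q[:,1]+.218);f=q[(d>.017)&(d<.025)];A=np.c_[f[:,:2]-[.5385,-.2185],np.ones(len(f))];s=np.linalg.lstsq(A,f[:,2],rcond=None)[0];print('flange plane slope,z',s.round(4))
E
```

```text
t 20.95 pos [0.4043 0.1136 0.3051] F [ 0.75 -0.59  0.71] tau [-0.    0.03 -0.01] w 0.905 tilt [ 5.e-04 -5.e-04 -1.e+00] ydir [ 0.268  0.963 -0.   ]
uprightrot [-0.0003  0.0006  0.    ]
side blue 52 [0.4947 0.2633 0.1504]
side red 60 [0.473  0.1662 0.1503]
side cap 327 [ 0.5383 -0.2212  0.1131]
flange plane slope,z [-0.0085  0.0125  0.1116]
top blue 125 [0.4946 0.267  0.1503]
top red 125 [0.4733 0.1707 0.1501]
top cap 406 [ 0.5391 -0.2169  0.1128]
flange plane slope,z [-0.0046 -0.0027  0.1112]
```

View pics/side10.png

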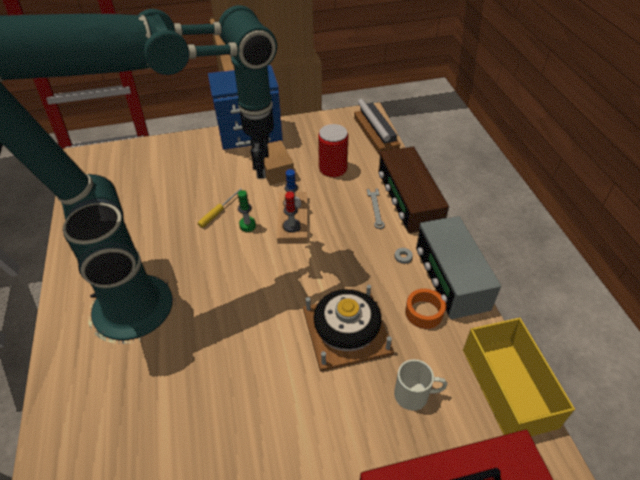

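View pics/top10.png

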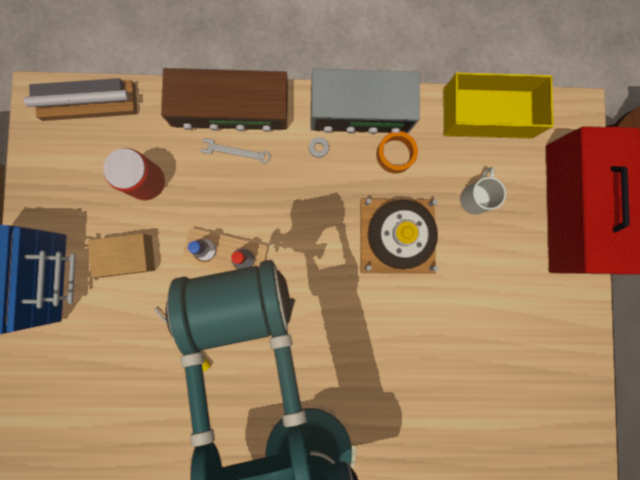

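Both views show the seater (blue, top view (195,247)) standing upright in its pocket. The red drift (240,258) is unmoved, the cap (407,232) is level and down on the hub, the bystanders are in place and the robot is clear. Handing in.

```bash
python3 -c "
from h import *
print(finish_job())"
```

```text
the job is handed in; nothing more can be done
None
```

The yellow cap is pressed home in the hub and the blue-handled seater is back in its rack pocket. I handed the job in at about 21 s of the 67 s allowed.

- **Pressing:** The push climbed to about 13 N, then fell to about 9 N at the click. I then pressed on to about 16 N; the force rose again as the springs took it up. That is well under the 25 N dent limit, though the force was only read at the end of each short step. The tool stayed within about 0.2° of vertical.
- **Cap check:** The flange top measured 0.111–0.113 m above the bench, against 0.112 m expected when home. It is level to within about 1°.
- **Seater and bystanders:** The seater stands upright, foot on the pocket floor, at its original position. The drift measured at its original position, and the other items looked unmoved in the last two pictures. The gripper was open and clear of everything.
- **Disagreements:** The two cameras differed by 2–4 mm in y, so I used averages and outline fits. A sideways force of about 3 N (one reading of 5.5 N) showed while pressing, with about 1 mm of drift in x. My depth-based check of the wheel's height failed because the arm was in the way, so I judged the wheel's give from the pictures instead.

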